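# Rock the sorter's seesaw gate and feed the other chute

### The arm

A 6-joint arm with a two-finger parallel gripper is mounted at the origin on the work surface. World frame = base frame: x ahead of the robot, y to its left, z up, the work surface at z = 0. Lengths are in m, angles in rad, forces in N, time in s.
With the tool pointing down it reaches from about 0.35 to 0.875 m from the base axis. Payload 4.2 kg.
Tool frame: the origin (TCP) lies on the centre line of the jaws, within the pads' length; the fingertips stand 11 mm ahead of it and the grasp point (between the pads) lies 8 mm behind it; z points along the fingers, y is the line along which they close (so a half turn about z gives the same grasp; the last joint's range is limited). The gripper opens to 87 mm and grips with 3 to 60 N. Pads are 19 mm wide; open, the fingers measure 117 mm over their backs; the gripper's body (75 mm by 190 mm) begins 51 mm behind the grasp point.
Start: joints at [-0.874, 0.385, 0.008, 0, -1.194, -0.259], TCP at [0.265, -0.566, 0.234] pointing down, gripper open.
Joint ranges: [-3.14, 3.14], [-1.21, 2.06], [-1.07, 1.41], [-3.16, 2.05], [-2.99, -0.16], [-3.1, 3.1]. Speed limits (rad/s): [2.79, 2.79, 3.14, 3.14, 3.14, 3.14].

### API

Orientations are given as a 3x3 rotation matrix whose columns are the frame's x, y, z axes.
In Python, from workcell import * gives the robot as it stands. Calls block until the motion is done:
- goto(position, orientation): joint-space move of the TCP to a pose.
- servo_line(position, ori=None, rate=0.15, threshold=None): straight line of the TCP; ori=None keeps the orientation; rate is the mean speed in m/s. With threshold (N) it stops when the force on the tool has changed by that much, and returns True; else False.
- set_joints(angles): joint-space move.
- command_gripper(opening): opening from 0.0 (shut) to 1.0 (fully open); the grip force is fixed at half the most; returns when the fingers have stopped.
- pause(seconds).
- ik(position, orientation): joint angles nearest the present ones, or None.
- camera(name): name is "scene" or "top" or "wrist"; returns the picture (480x640x3 uint8, red, green, blue); there is no depth.
- camera_info(name): a dict with "fov_y" (degrees; the focal length in pixels is half the picture's height over the tangent of half this angle, whatever the lens; pixels are square), "cx", "cy" (the principal point, pixels), "rvec" (rotation vector, rad) and "tvec" (3), from world to camera coordinates, as OpenCV has them. Camera axes: x right, y down, z forward; pixel columns grow to the right and rows downward; lengths in m; the calibration is good to about 2 mm. The wrist camera is an equidistant fisheye: a pixel r from the principal point sees the ray r / f radians off the axis. A picture is of the moment at which its call begins: read the wrist's pose just before it. camera_info takes no time and is no camera call; for the wrist camera it gives the pose at the moment of the call.
A pose or a line that the arm cannot do raises PlanningError and nothing moves.
- job_done(): hands the job in; it is judged then, once.
Trained networks look in the newest picture that a camera, given by its name, has taken for a name from the list of things; names that differ only in an ending like _2 or _b are one class to them, and where a whole thing is asked for, a point or a joint stands for the part that bears it (a point fixed in the world has none). Each returns a list of dicts, best first, with "p" (0 to 1); they miss things now and then, are a little off and sometimes report something else, mostly with a low value. They report only what shows in the picture. A call takes as long as a camera call.
- spot_in(camera, thing): "centre" ([x, y, z] in m, in world coordinates, good to about 4 mm: the middle of the surface that is visible of it).
Readings, each from a call of its own:
- get_time_s(): time.
- get_joint_pos(): joint angles.
- get_qd(): joint speeds.
- get_joint_efforts(): joint torques, N m.
- get_position(): TCP position.
- get_ee_rot(): TCP orientation.
- get_ft_force(): force on the tool from outside, world axes, zero at the start.
- get_torque(): the same for the moment, N m.
- get_opening(): opening from 0.0 (shut) to 1.0 (fully open).
- get_grasp_force(): force on a finger pad.
Only numpy, scipy, OpenCV 4.12 (cv2) and the standard library are available. Lean on these libraries where they do the work, as an engineer would, in place of code of your own. Each camera call takes 0.05 s, during which the arm holds its last target. There are 200 camera calls.

### The job

Press the raised end of the ball sorter's seesaw gate down until it rocks over its pivot and stays tipped to the other side, and only then push the shutter tab on the feed track sideways so that all three steel mixing balls roll down the chute that the gate was not feeding at the start. Only press and push with the fingertips or the outside of the fingers: nothing is picked up, the balls run by themselves without being touched, and the things standing around stay where they are.

Things in the scene. Friction and masses are not known exactly. Their poses are not given: they have to be found in the camera images.
- sorter: Fixed grey plastic sorter for steel mixing balls. Origin on the table, under the middle of its seesaw gate; z up, +y towards its left chute, -y towards its right chute, +x from the gate along the feed track. Feed track and gate stand on a 430 mm wide base. Nothing on it but the shutter tab stands higher than 151 mm
- gate (a joint): Tilt (rad) of the white seesaw gate, an open trough 200 mm long (y), 49 mm wide, on a pin along the sorter's x, 60 mm up. Stops at -0.22 (left, +y, end down: balls run into the left chute) and +0.22 (right end down: right chute). Top-heavy: rests at either stop, falls to the other by itself once past level; under 1 N on the raised pad rocks it. Front lip in its middle 121 mm high
- pad_left (a point): middle of the top face of the gate's left press pad, a flat ear 40 mm (x) by 36 mm (y), 5 mm thick, in front of the trough. Pads lie 53 mm in front (-x) of the sorter's origin, 68 mm to either side. Pad top about 99 mm above the table when its end is up, 85 when level, 70 when down
- pad_right (a point): middle of the top face of the gate's right press pad, same size and heights as the left one
- chute_left (a point): floor of the left chute at its low outer end, 200 mm to the +y side of the sorter's origin, 16 mm up. The chute is 67 mm wide inside, slopes down outward from 93 mm to its end wall at 208 mm; side walls 70 mm high, end wall 82 mm
- chute_right (a point): the same point of the right chute, on the -y side
- feed_end (a point): middle of the feed track's floor at its low end, 18 mm behind (+x) the sorter's origin, 106 mm up, over the gate's middle. The open-topped track is 26 mm wide, side walls 16 mm high, and rises to 131 mm at x = 170 mm
- shutter (a joint): Opening (m) of the sliding shutter that holds the balls on the feed track: 0 shut, 0.040 fully open; balls pass from about 0.025. It slides along the sorter's +y; about 1.2 N moves it and it stays where it is left
- tab_top (a point): middle of the top of the shutter's upright push tab, a white block 16 mm (x) by 30 mm (y), from 151 to 185 mm above the table, 62 mm behind (+x of) the sorter's origin. It slides with the shutter; free space on its -y side
- ball0_center (a point): centre of a 16 mm steel mixing ball (17 g), number 1 in the queue behind the shutter on the feed track; rolls freely
- ball1_center (a point): centre of a 16 mm steel mixing ball (17 g), number 2 in the queue behind the shutter on the feed track; rolls freely
- ball2_center (a point): centre of a 16 mm steel mixing ball (17 g), number 3 in the queue behind the shutter on the feed track; rolls freely
- knight: grey resin knight figure on a round black base 40 mm across, 65 mm high; origin under the base; leave alone
- pin_vice: black pin vice (small hand drill), 105 mm long incl. bit, 11 mm thick, lying along its x axis; origin under its middle; leave alone
- saucer: white ceramic saucer palette, 100 mm across, 18 mm high; origin under its centre; leave alone
- jar: frosted glass jar with steel lid, 60 mm across, 65 mm high; origin under its centre; leave alone
- dropper_a: blue dropper bottle with white cap, 25 mm across, 76 mm high, standing near the feed track's right side; origin under its centre; leave alone
- dropper_b: the other such dropper bottle, 76 mm high, near the feed track's left side; origin under its centre; leave alone

How it is judged:
On the way:
1. the gate is rocked over to its other side while the shutter still holds the balls back (distance of pad_left from where it was at the start of the episode above 0.02 m and value of joint shutter below 0.015 m and (value of joint gate above 0.15 rad or value of joint gate below -0.15 rad)), for 0.2 s.
At the end, for the whole second after the job is handed in: The gate is tipped to the side opposite to its start (over 0.15 rad, a pad over 20 mm from where it was), the shutter is pushed open (over 20 mm), and all three balls lie in the chute on the gate's lowered side, within its walls (distance of pad_left from where it was at the start of the episode above 0.02 m and ((value of joint gate below -0.15 rad and y of ball0_center in the frame of sorter between 0.1 and 0.212 m and x of ball0_center in the frame of sorter between -0.042 and 0.03 m and z of each of ball0_center, ball1_center, ball2_center in the frame of sorter below 0.06 m and y of ball1_center in the frame of sorter between 0.1 and 0.212 m and x of ball1_center in the frame of sorter between -0.042 and 0.03 m and y of ball2_center in the frame of sorter between 0.1 and 0.212 m and x of ball2_center in the frame of sorter between -0.042 and 0.03 m) or (value of joint gate above 0.15 rad and y of ball0_center in the frame of sorter between -0.212 and -0.1 m and x of ball0_center in the frame of sorter between -0.042 and 0.03 m and z of each of ball0_center, ball1_center, ball2_center in the frame of sorter below 0.06 m and y of ball1_center in the frame of sorter between -0.212 and -0.1 m and x of ball1_center in the frame of sorter between -0.042 and 0.03 m and y of ball2_center in the frame of sorter between -0.212 and -0.1 m and x of ball2_center in the frame of sorter between -0.042 and 0.03 m)) and value of joint shutter above 0.02 m); the robot touches nothing.
It fails at once if a ball is touched by the hand (contact force between any of the fingers, the arm and ball0 above 0.2 N or contact force between any of the fingers, the arm and ball1 above 0.2 N or contact force between any of the fingers, the arm and ball2 above 0.2 N).
It fails at once if a thing standing around is shifted over 15 mm, lifted or tipped over (distance of any of knight, pin_vice, saucer, jar, dropper_a, dropper_b from where it was at the start of the episode above 0.015 m or angle between any of knight, pin_vice, saucer, jar, dropper_a, dropper_b's own z axis and vertical above 0.5 rad).
It also fails if it takes over 40 s, if anything falls off the work surface, if the arm or the gripper's body presses on something with over 40 N, if the wrist force passes 120 N, or if a joint passes its speed limit or range.

## Working session

There is one attempt and no reset: what is moved stays moved. The work goes in short steps, each a Python script; the robot and the scene stay as the last script left them, time stands still between calls to the robot, and variables do not carry over. Pictures are saved under pics/ and viewed, at most 10 in all, crops included, and the job is handed in when it is done.

```bash
mkdir -p pics; python3 - <<'E'
from workcell import *
import cv2
for c in ["scene","top"]:
    im=camera(c); cv2.imwrite(f"pics/{c}0.png",im[:,:,::-1])
    i=camera_info(c); print(c,i)
    for t in ["sorter","gate","pad_left","pad_right","shutter","tab_top","chute_left","feed_end","ball0_center","knight","pin_vice","saucer","jar","dropper_a"]:
        try: print(t,[(np.round(d["centre"],3).tolist(),round(d["p"],2)) for d in spot_in(c,t)[:3]]) if 'np' in globals() else print(t,[([round(float(v),3) for v in d["centre"]],round(d["p"],2)) for d in spot_in(c,t)[:3]])
        except Exception as e: print(t,e)
print(get_time_s())
E
```

```text
scene {'fov_y': 49.57861746428182, 'cx': 315.19541349666673, 'cy': 239.1166228242763, 'rvec': array([ 2.2754033 ,  0.83004243, -0.30637654]), 'tvec': array([-0.44105083, -0.15113469,  1.11964373])}
sorter [([0.607, -0.055, 0.045], 0.89)]
gate [([0.553, -0.074, 0.093], 0.72)]
pad_left [([0.554, -0.073, 0.091], 0.67)]
pad_right [([0.557, -0.074, 0.096], 0.64), ([0.606, -0.052, 0.043], 0.36)]
shutter [([0.631, -0.044, 0.173], 0.84), ([0.556, -0.074, 0.092], 0.71)]
tab_top [([0.63, -0.043, 0.177], 0.7)]
chute_left [([0.605, -0.056, 0.039], 0.68), ([0.7, -0.123, 0.043], 0.52)]
feed_end [([0.607, -0.053, 0.045], 0.62)]
ball0_center [([0.473, -0.225, 0.007], 0.56), ([0.641, -0.034, 0.128], 0.42), ([0.551, -0.072, 0.091], 0.25)]
knight [([0.421, 0.029, 0.004], 0.88)]
pin_vice [([0.442, -0.084, 0.014], 0.69), ([0.603, -0.053, 0.042], 0.34)]
saucer [([0.473, -0.228, 0.008], 0.8), ([0.607, -0.05, 0.046], 0.22)]
jar [([0.742, -0.197, 0.06], 0.92), ([0.554, -0.073, 0.093], 0.7)]
dropper_a [([0.7, -0.126, 0.045], 0.86), ([0.66, 0.101, 0.041], 0.77)]
top {'fov_y': 53.63840348168575, 'cx': 313.05919
[... 181 characters left out ...]
66)]
gate []
pad_left [([0.554, -0.056, 0.082], 0.62), ([0.629, -0.035, 0.187], 0.29)]
pad_right [([0.553, -0.057, 0.087], 0.84)]
shutter [([0.627, -0.031, 0.185], 0.51), ([0.574, -0.026, 0.042], 0.35)]
tab_top [([0.626, -0.035, 0.189], 0.45)]
chute_left [([0.575, -0.03, 0.05], 0.76), ([0.553, -0.054, 0.086], 0.47)]
feed_end [([0.55, -0.058, 0.085], 0.63), ([0.575, -0.026, 0.044], 0.6)]
ball0_center [([0.65, -0.032, 0.132], 0.38), ([0.626, -0.032, 0.188], 0.21)]
knight [([0.42, 0.032, 0.007], 0.54)]
pin_vice [([0.666, -0.026, 0.134], 0.22)]
saucer [([0.475, -0.235, 0.008], 0.81)]
jar [([0.726, -0.188, 0.065], 0.81)]
dropper_a [([0.688, -0.121, 0.05], 0.67), ([0.654, 0.112, 0.053], 0.66)]
1.5
```

View pics/scene0.png

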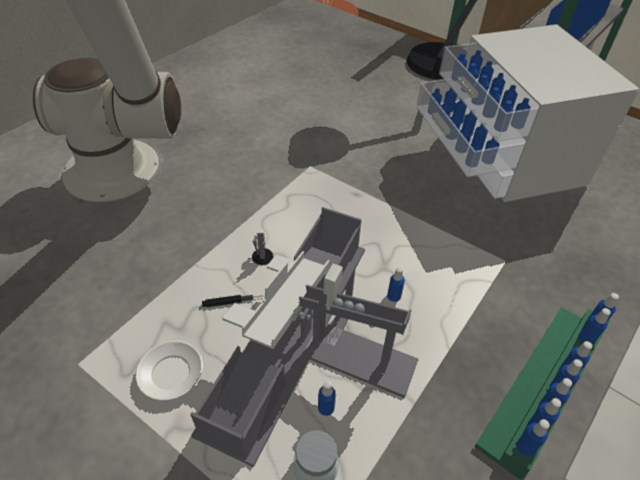

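View pics/top0.png

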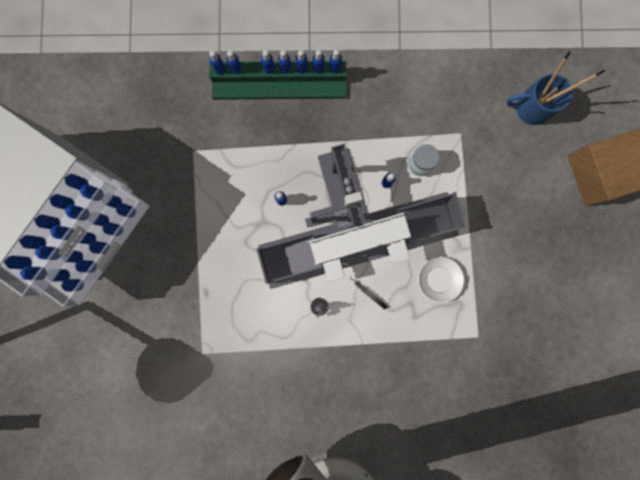

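The scene picture shows the sorter with the tab near (333,285). Two pads lie in front of the trough, at about (333,268) and (398,250) in the top view, and the sorter is yawed about +15°. I'll enlarge both views to get exact points.

```bash
python3 - <<'E'
import cv2
a=cv2.imread("pics/top0.png")[135:300,250:475]; cv2.imwrite("pics/topc.png",cv2.resize(a,None,fx=3.5,fy=3.5,interpolation=cv2.INTER_CUBIC))
a=cv2.imread("pics/scene0.png")[200:350,215:415]; cv2.imwrite("pics/scc.png",cv2.resize(a,None,fx=4,fy=4,interpolation=cv2.INTER_CUBIC))
E
```

```text
(no output)
```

View pics/topc.png

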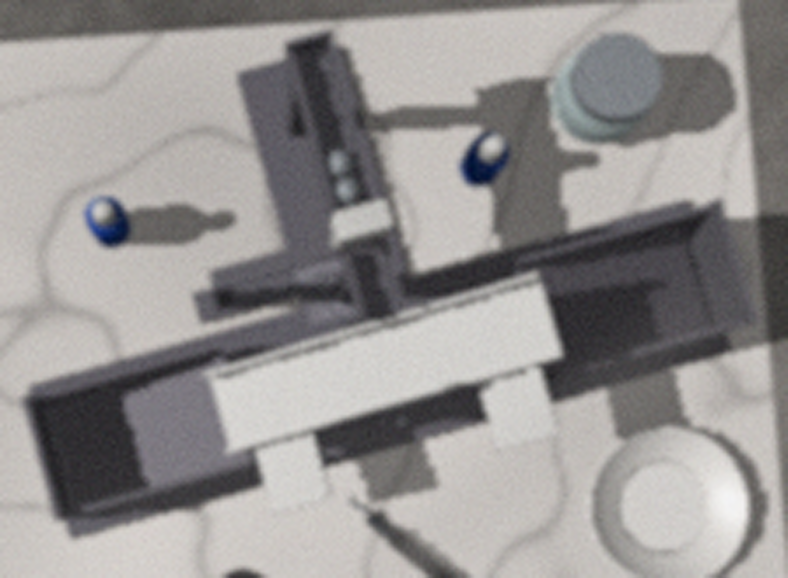

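View pics/scc.png

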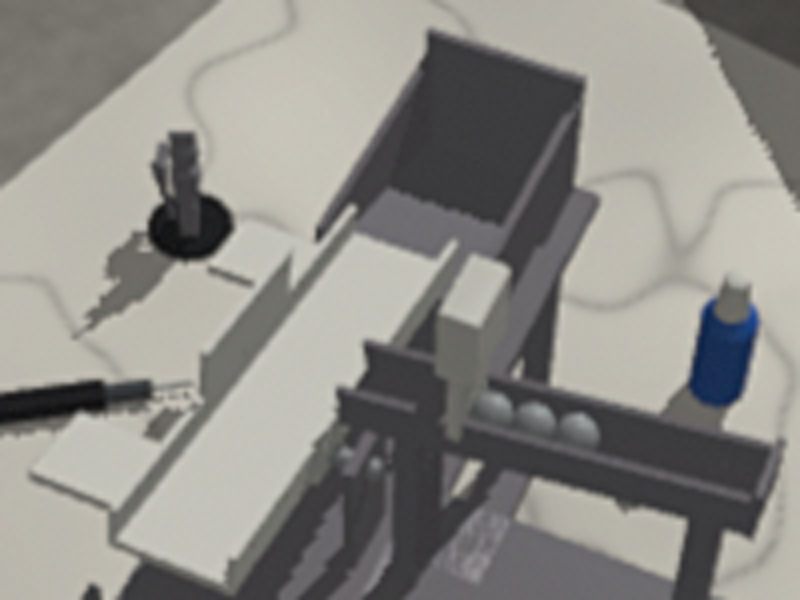

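In the top crop the left pad is near (291,470), the right pad near (519,407) and the tab near (362,221). In the scene crop they are near (252,252), (93,460) and (475,287), with three balls queued behind the tab. Next I fit the sorter pose and tilt from both views.

```bash
cat > h.py <<'E'
import numpy as np, cv2
from workcell import *
def model(p,g):
    s,c=np.sin(g),np.cos(g)
    L=np.array([[-.053,.068*c-.025*s,.06+.068*s+.025*c],[-.053,-.068*c-.025*s,.06-.068*s+.025*c],[.062,0,.185]])
    return W(p,L)
def W(p,L):
    a=p[2]; R=np.array([[np.cos(a),-np.sin(a),0],[np.sin(a),np.cos(a),0],[0,0,1]])
    return np.atleast_2d(L)@R.T+[p[0],p[1],0]
def proj(c,P):
    i=camera_info(c); f=240/np.tan(np.radians(i["fov_y"])/2)
    K=np.array([[f,0,i["cx"]],[0,f,i["cy"]],[0,0,1]])
    return cv2.projectPoints(P.astype(float),i["rvec"],i["tvec"],K,None)[0][:,0]
E
python3 - <<'E'
from h import *
from scipy.optimize import least_squares
o={"top":np.array([[291,470],[519,407],[362,221]])/3.5+[250,135]-.36,"scene":np.array([[252,252],[93,460],[475,287]])/4+[215,200]-.37}
for g in (.22,-.22):
    r=least_squares(lambda p:np.concatenate([(proj(c,model(p,g))-o[c]).ravel() for c in o]),[.58,-.03,.26],x_scale=[.1,.1,.1])
    print(g,r.x,r.cost,r.fun.round(1)); print(model(r.x,g).round(3).tolist())
    # chute end wall tops, crop px
    P=W(r.x,np.array([[-.006,.208,.082],[-.006,-.208,.082]])); print((((proj("top",P)-[250,135])*3.5)).round(0).tolist())
E
```

```text
0.22 [ 0.56670443 -0.04764697  0.21846549] 121.28541656923515 [  0.7  -1.1  -1.7   3.    0.3   0.3   3.8 -10.   -0.   10.4  -2.4  -0.2]
[[0.502, 0.0, 0.099], [0.531, -0.129, 0.07], [0.627, -0.034, 0.185]]
[[26.0, 442.0], [725.0, 285.0]]
-0.22 [ 0.56851043 -0.05303845  0.30546834] 7.941454791785517 [ 0.7  1.8 -0.5 -0.6  0.4  0.1  1.7  0.5  1.9  0.2 -2.2 -0. ]
[[0.496, -0.0, 0.07], [0.536, -0.127, 0.099], [0.628, -0.034, 0.185]]
[[44.0, 468.0], [727.0, 252.0]]
```

The right pad is up: tilt −0.22 fits and the other sign doesn't. I'll refine the yaw with the chute end walls, then move above the right pad and check.

```bash
python3 - <<'E'
from h import *
from scipy.optimize import least_squares
o={"top":np.array([[291,470],[519,407],[362,221],[50,457],[735,262]])/3.5+[250,135]-.36,"scene":np.array([[93,460],[475,287]])/4+[215,200]-.37}
E_=np.array([[-.006,.210,.082],[-.006,-.210,.082]])
def f(p):
    M=model(p,-.22)
    return np.concatenate([(proj("top",np.vstack([M,W(p,E_)]))-o["top"]).ravel(),(proj("scene",M[1:])-o["scene"]).ravel()])
r=least_squares(f,[.57,-.05,.28],x_scale=.1)
p=r.x; print(p,r.fun.round(1)); np.save("p.npy",p)
print(model(p,-.22).round(3))
a=p[2]; y=np.array([-np.sin(a),np.cos(a),0]); z=np.array([0,0,-1.])
best=None
for s in (1,-1):
    R=np.column_stack([np.cross(s*y,z),s*y,z]); q=ik((.55,-.12,.2),R); print(s,q)
    if q is not None and (best is None or abs(q[5])<abs(best[1][5])): best=(R,q)
R=best[0]; np.save("R.npy",R)
command_gripper(0.0)
t=W(p,[-.055,-.070,0])[0]
goto([t[0],t[1],.23],R)
servo_line([t[0],t[1],.135],rate=.12)
print(get_position(),get_time_s())
cv2.imwrite("pics/s1.png",cv2.resize(camera("scene")[200:400,150:420],None,fx=2.9,fy=2.9)[:,:,::-1])
cv2.imwrite("pics/w1.png",camera("wrist")[:,:,::-1])
E
```

```text
[ 0.56950396 -0.05359594  0.28060804] [ 0.1  0.6 -0.6 -0.2  1.5 -0.7 -2.8  1.  -0.1 -0.9  1.6 -0.2 -2.3  1.4]
[[ 0.499  0.001  0.07 ]
 [ 0.535 -0.127  0.099]
 [ 0.629 -0.036  0.185]]
1 [ 0.07300972  0.30648572 -0.19754891  0.         -1.0667617  -1.36319801]
-1 [ 0.07300972  0.30648572 -0.19754891  0.         -1.0667617   1.77839464]
[ 0.5366814  -0.13628988  0.13575001] 5.8083
```

View pics/s1.png

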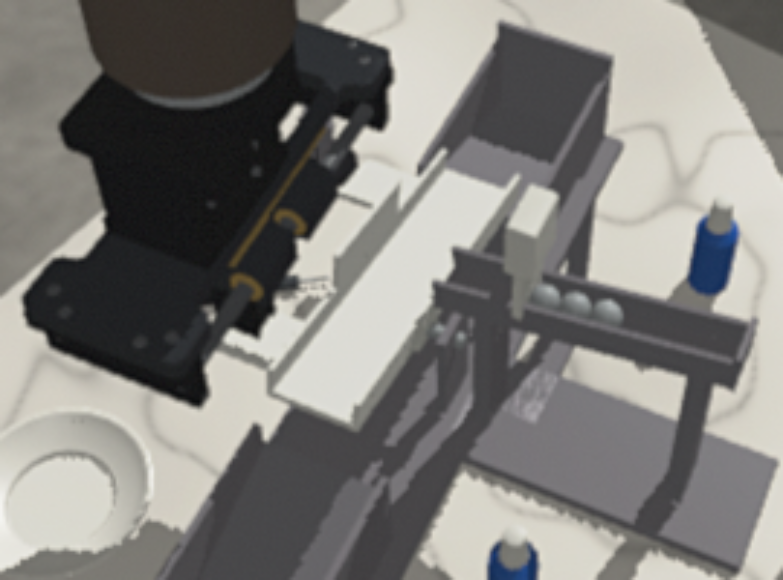

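View pics/w1.png

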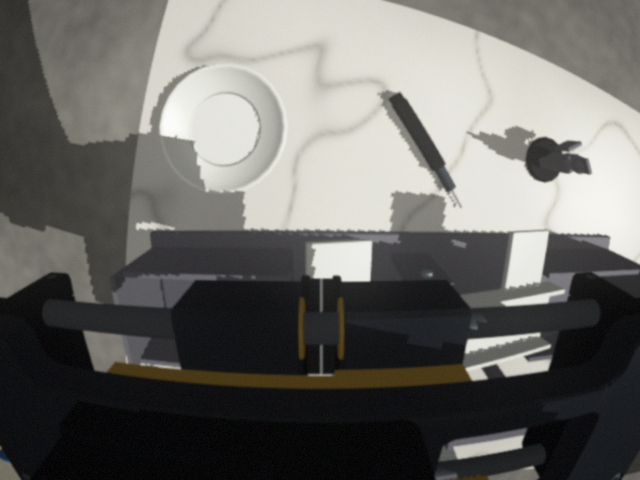

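The wrist view shows the pad at columns 306–372 and the closed fingers at column 320. That puts them about 9 mm outward of the raised pad's middle, as planned, with clearance to the trough lip. Now I press.

```bash
python3 - <<'E'
from h import *
p=np.load("p.npy"); x,y,_=get_position()
print(servo_line([x,y,.0865],rate=.05,threshold=12),get_position(),get_ft_force())
servo_line([x,y,.2],rate=.12)
t=W(p,[.062,-.085,0])[0]
servo_line([x-.0,y,.26],rate=.15)
print(get_time_s())
cv2.imwrite("pics/s2.png",cv2.resize(camera("scene")[200:400,150:420],None,fx=2.9,fy=2.9)[:,:,::-1])
for c in("scene","top"):
    camera(c); print([(d["centre"],d["p"]) for d in spot_in(c,"tab_top")[:2]])
E
```

```text
False [ 0.53697237 -0.13616057  0.08682251] [-0.36324254 -0.12784854  0.05483682]
8.675
[([0.6298, -0.0417, 0.1778], 0.88)]
[]
```

View pics/s2.png

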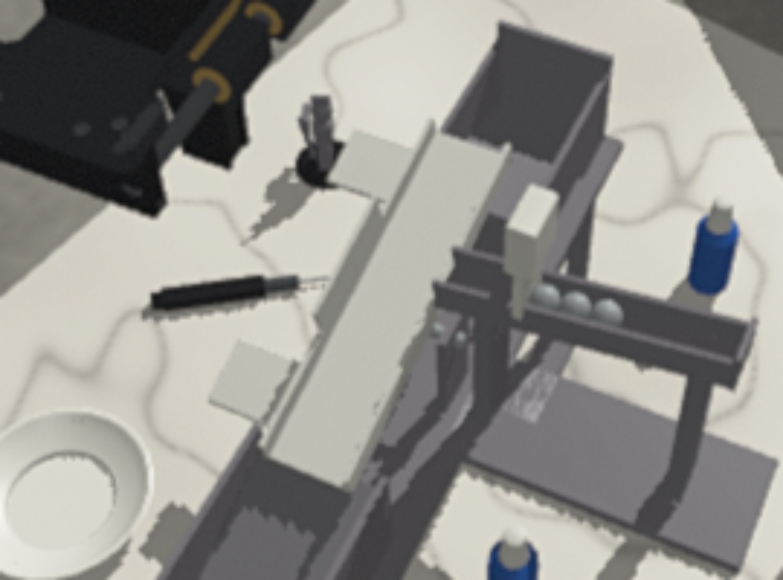

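The gate has rocked over: the left pad is now high at (375,160), the right pad is low, and the balls are still held. Next, the shutter.

```bash
python3 - <<'E'
from h import *
p=np.load("p.npy"); R=np.load("R.npy")
P=lambda y,z:W(p,[.062,y,z])[0]
goto(P(-.075,.26),R)
servo_line(P(-.075,.175),rate=.12)
print(servo_line(P(.004,.175),rate=.06,threshold=12),get_position(),get_ft_force())
servo_line(P(-.03,.175),rate=.1); servo_line(P(-.05,.27),rate=.15)
servo_line(P(-.05,.27)-[.15,.1,0],rate=.15)
print(get_time_s())
cv2.imwrite("pics/s3.png",cv2.resize(camera("scene")[200:480,150:440],None,fx=2.1,fy=2.1)[:,:,::-1])
E
```

```text
False [ 0.62788715 -0.0326856   0.17497489] [-0.37501426 -0.42798947  0.28260882]
14.4333
```

View pics/s3.png

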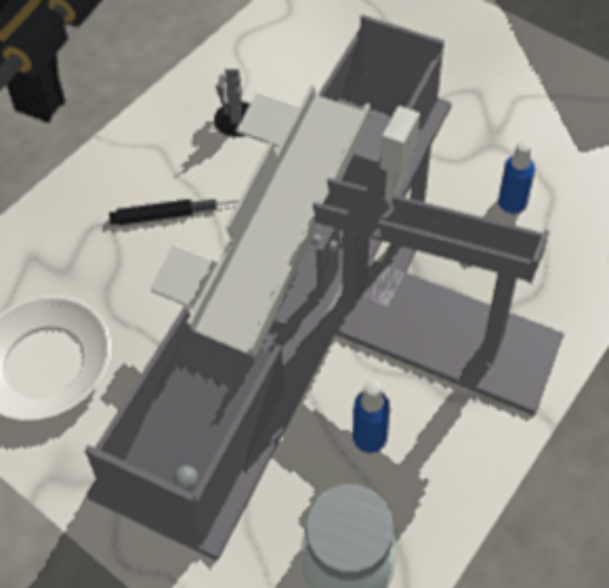

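The tab has shifted, the track is empty, and one ball shows at (186,476) in the right chute. The end wall may hide the other two, so I'll check from the top.

```bash
python3 - <<'E'
from h import *
pause(1)
cv2.imwrite("pics/t4.png",cv2.resize(camera("top")[135:300,250:475],None,fx=3.5,fy=3.5,interpolation=cv2.INTER_CUBIC)[:,:,::-1])
E
```

```text
(no output)
```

View pics/t4.png

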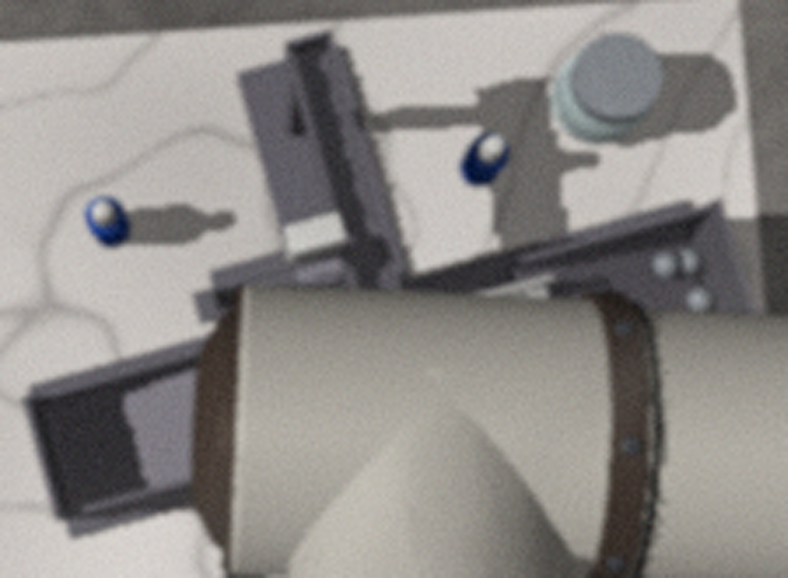

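All three balls lie in the right chute, at (664,263), (687,261) and (698,299). The tab has moved from (362,221) to (315,235), about 33 mm open. Handing in.

```bash
python3 -c "
from workcell import *
print(job_done())"
```

```text
the job is handed in; nothing more can be done
None
```

The job is handed in (no verdict came back): the gate was tipped to the right before the shutter was opened about 33 mm, and the last picture shows all three balls in the right chute.

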